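# Clamp a split serving board in a ratchet bar clamp

## Task

A small serving board has come apart: one half already lies in the one-hand ratchet clamp; slide the loose half flat along the red mat, without lifting it, in between the jaws beside the other until its end butts against the clamp's bar. Then pump the orange trigger, squeezing it right home and letting it come all the way back each time, until the far jaw has closed the joint; stop squeezing as soon as its sprung pad is pressed about half-way in, never to the bottom, which would crush the joint. The program finishes while still holding the trigger squeezed, so that the pressure stays on; leave the glue bottle and mug where they stand.

Things in the scene. Friction and masses are not known exactly. Their poses are not given: they have to be found in the camera images.
- clamp: one-hand ratchet bar clamp, black with orange pads, lying flat, held by suction feet (fixed). Origin on the worktop under the bar at the housing; x along the bar to the far jaw, y the side to which both jaws reach, z up; 'clamp' coordinates below are in this frame, mm. Housing x -42..38, y -36..30, 39 high. Bar y -4..4, z 10..30, slides through the housing; its tail ends at x -110 - bar
- near_pad_face (a point): middle of the near jaw's fixed orange pad, at clamp (45, 59, 13); pad y 32..86, z 4..26; the jaw's arm x 18..38, y 12..92, 38 high
- grip_mid (a point): middle of the fixed black pistol grip, at clamp (-21, -90, 30): x -32..-10 (butt -34..-8), y -120..-34, z 8..48. The trigger stands in front of it (+x). Behind the grip and in front of the trigger there is free room for fingers
- trigger_mid (a point): middle of the orange trigger blade, where fingers pull it: 12 thick, 74 long (along y), z 11..45. Released at clamp (31, -88, 30); squeezed home it has moved 35 mm towards the grip, to (-3, -88, 30). Grip back to trigger front: 70 mm released, 35 squeezed. Squeeze it to the grip, or draw it along the clamp's -x with a finger hooked in front
- trigger (a joint): angle of the trigger: 0 released, 0.31 rad squeezed home against its stop; pin at clamp (14, 24), 113 mm from trigger_mid. A spring (1.5 to 3.5 N at trigger_mid) returns it when let go
- bar (a joint): how far bar and far jaw are drawn in, m, 0 to 0.066. Teeth of 6 mm pitch: each full squeeze (from below 0.03 to above 0.27 rad) draws it one tooth, when running free at times two; a holding pawl keeps it while the trigger returns, letting it slip back less than one tooth; it cannot be opened. Drawing it free takes 3 to 6 N at trigger_mid; once the pad presses, 0.35 of the clamping force is added
- far_jaw (a point): top front edge of the far jaw's arm, at clamp (218 - bar, 59, 40); arm 24 thick, y -16..96, z 15..40
- pad_face (a point): top middle of the front (-x) face of the far jaw's sprung orange pad, carried on two steel pins: at clamp x 197 - bar + pad, y 32..86, z 4..26
- pad (a joint): how far the sprung pad is pressed back towards the far jaw, m: 0 free, 0.007 half-way, 0.014 at the bottom. Spring 3.2 N/mm, so about 23 N at half-way
- half_a: half of the laminated wooden board, 55 (x) x 110 (y) x 20 mm, 0.11 kg, loose, lying on the mat in the clamp within 8 mm of the near pad, its end within 6 mm of the bar. Origin at the centre of its underside; axes as the clamp's; broken edge at +x
- half_b: the loose other half, same size and axes (turned up to 0.12 rad), broken edge at -x; origin at the centre of its underside. It lies on the mat, out towards the clamp's +y, and must go about 90 to 120 mm towards -y; with its end against the bar its origin is at clamp y 59. Half_a and the far pad leave it 14 to 36 mm to spare
- mat: red silicone baking mat, fixed, 175 x 236 x 2 mm, clamp x 48..223, y 6..242; origin at the centre of its underside
- side_plate_4: nearest of the eight white plates that stand in the dish rack on the right (fixed; origin at this plate's foot). The rack and plates reach from here back along +x and stand up to 0.36 m high: carry the arm over or round them
- glue: bystander: white glue bottle with yellow band and orange nozzle, 48 mm across, 136 high, origin at its foot
- mug: bystander: white mug with leaves, 82x114x91 mm, origin at its foot

How it is judged:
By the outcome, as a careful person would: the job done as asked, in the order asked, and still so for the second after the job is handed in, while the arm keeps its last pose, push and grip.
It also fails if it takes over 64 s, if anything falls off the work surface, if the arm or the gripper's body presses on something with over 40 N, if the wrist force passes 120 N, or if a joint passes its speed limit or range.

## Robot

A 6-joint arm with a two-finger parallel gripper is mounted at the origin on a cart in front of the work surface, level with it; the furniture and walls round the work are solid. World frame = base frame: x ahead of the robot, y to its left, z up, the work surface at z = 0. Lengths are in mm, angles in rad, forces in N, time in s.
With the tool pointing down it reaches from about 400 to 925 mm from the base axis. Payload 12.5 kg.
Tool frame: the origin (TCP) lies at the very end of the fingers, on their centre line; the grasp point (between the pads) lies 19 mm behind it (r.grasp_offset is the distance from the TCP to the grasp point, in mm); z points along the fingers, y is the line along which they close (so a half turn about z gives the same grasp; the last joint's range is limited). The gripper opens to 95 mm and grips with 3 to 60 N. Pads are 20 mm wide; open, the fingers measure 119 mm over their backs; the gripper's body (75 mm by 180 mm) begins 59 mm behind the grasp point.
Start: joints at [-1.359, 0.491, 1.559, -0, 1.092, -0.106], TCP at [195.322, -593.714, 214.661] pointing down, gripper open.
Joint ranges: [-3.1, 3.1], [-0.84, 2.19], [0.05, 2.79], [-1.13, 4.28], [0.06, 2.93], [-2.69, 2.69]. Speed limits (rad/s): [2.22, 2.22, 2.79, 3.14, 3.14, 3.14].

## Interface

Orientations are given as a unit quaternion [w, x, y, z].
In Python, from workcell import r gives the robot as it stands.
- The arm moves only by the tool drive_tool, never from a script. Its argument "rows" is a list of rows, each an object of numbers: "x", "y", "z": the shift along the tool's x, y, z scaled (see below); "rx", "ry", "rz": the turn, a rotation vector about the tool's x, y, z scaled (see below); "grip": the closure, from 0 (fully open) to 1 (shut). A call has 1 to 20 rows; each row shifts and turns the commanded pose from where the row before left it, along the tool's axes as they then stand; what a row does not reach is not made up. The controller multiplies each number of a shift by 200 mm and each number of a turn by 4 degrees. A row lasts 1/8 s, in which the tool goes at most 62.5 mm and 10.7 degrees, less where a joint would pass 70% of its speed; a pose out of reach is approached as far as the arm can. A call with a number of a shift or a turn outside -1 to 1 is refused whole. A call with a gripper value outside its range is refused whole. The fingers move at their own pace and stop on an object; "grip_force" is the grip in N (left out, the last holds). Time passes only in rows, so rows that do not move let the fingers close. It gives the time, the measured TCP pose, the force, the opening and the grip force at its end, in the units of the state.
- r.get_obs(): the state, without advancing time (a new reading comes with each control period).
- r.snapshot(name): name is "side" or "top" or "wrist"; returns (picture, depth): 420x560x3 uint8, red, green, blue; 420x560 float32, mm along the optical axis (not along the pixel's ray), 0 where there is no reading.
- r.calibration(name): a dict with "intrinsics" (3x3 intrinsics, pixels), "view" (4x4, takes a point from world to camera coordinates). Camera axes: x right, y up, looking along -z (the intrinsics and any distortion apply to the point x, -y, -z); pixel columns grow to the right and rows downward; lengths in mm; the calibration is good to about 2 mm. The wrist camera is an equidistant fisheye: a pixel r from the principal point sees the ray r / f radians off the axis. A picture is of the moment at which its call begins: read the wrist's pose just before it. calibration takes no time and is no camera call; for the wrist camera it gives the pose at the moment of the call.
- r.close_job(): hands the job in; it is judged then, once.
Trained networks look in the newest picture that a camera, given by its name, has taken for a name from the list of things; names that differ only in an ending like _2 or _b are one class to them, and where a whole thing is asked for, a point or a joint stands for the part that bears it (a point fixed in the world has none). Each returns a list of dicts, best first, with "score" (0 to 1); they miss things now and then, are a little off and sometimes report something else, mostly with a low value. They report only what shows in the picture. A call takes as long as a camera call.
- r.boxes_of(target, camera): "bbox" ([left, top, width, height] in pixels, round what is visible of it).
- r.trace(target, camera): "region" (420x560 bool, what is visible of it) and "bbox" ([left, top, width, height] in pixels, round what is visible of it).
- r.place_of(target, camera): "centre" ([column, row] in pixels: a listed point, or the origin of a listed thing).
The state is a dict: "time_s": time; "qpos": joint angles; "qd": joint speeds; "joint_efforts": joint torques, N m; "position": TCP position; "tcp_rot": TCP orientation; "wrist_force": force on the tool from outside, world axes, zero at the start; "ft_torque": the same for the moment, N m; "opening": finger opening in mm; "grip_force": force on a finger pad.
Only numpy, scipy, OpenCV 4.12 (cv2) and the standard library are available. Lean on these libraries where they do the work, as an engineer would, in place of code of your own. Each camera call takes 0.05 s, during which the arm holds its last target. There are 200 camera calls.

## Working session

There is one attempt and no reset: what is moved stays moved. The work goes in short steps, Python scripts to look and compute and a tool call to move; the robot and the scene stay as the last step left them, time stands still between calls to the robot, and variables do not carry over. Pictures are saved under pics/ and viewed, at most 10 in all, crops included, and the job is handed in when it is done.

Besides the shell and the picture viewer there is one more tool, called by a JSON object that holds its "method" and its "body". drive_tool: Moves the arm, as the interface text tells. Its arguments: {"type":"object","properties":{"rows":{"type":"array"},"grip_force":{"type":"number"}},"required":["rows"]}

```bash
mkdir -p pics; ls
cat > h.py <<'E'
import numpy as np, cv2
from workcell import r
def snap(n,f=None):
    im,d=r.snapshot(n)
    if f: cv2.imwrite('pics/'+f,im[:,:,::-1])
    return im,d
def ray(n,u,v):
    c=r.calibration(n);K=c['intrinsics'];V=c['view']
    a=np.array([(u-K[0,2])/K[0,0],(v-K[1,2])/K[1,1]])
    if n=='wrist':
        t=np.hypot(*a); a=a/max(t,1e-9); d=np.array([a[0]*np.sin(t),-a[1]*np.sin(t),-np.cos(t)])
    else: d=np.array([a[0],-a[1],-1])
    R=V[:3,:3]; return -R.T@V[:3,3], R.T@d
def at_z(n,u,v,z):
    o,d=ray(n,u,v); return o+d*(z-o[2])/d[2]
def at_d(n,u,v,dep):
    o,d=ray(n,u,v)
    c=r.calibration(n)['view'][:3,:3]@d
    return o+d*dep/(-c[2])
def proj(n,p):
    c=r.calibration(n);K=c['intrinsics'];q=c['view']@np.append(p,1)
    x,y,z=q[0],-q[1],-q[2]
    if n=='wrist':
        rr=np.hypot(x,y);t=np.arctan2(rr,z);x,y=x/rr*t,y/rr*t
    else: x,y=x/z,y/z
    return np.array([K[0,0]*x+K[0,2],K[1,1]*y+K[1,2]])
E
python3 - <<'E'
from h import *
for n in ['top','side']:
    im,d=snap(n,n+'0.png'); print(n,r.calibration(n))
    for t in ['near_pad_face','grip_mid','trigger_mid','far_jaw','pad_face','half_a','half_b','mat','glue','mug','side_plate_4','clamp']:
        l=r.place_of(t,n)
        print(t,[(np.round(x['centre']).tolist(),round(x['score'],2),np.round(at_d(n,*x['centre'],d[int(x['centre'][1]),int(x['centre'][0])])).tolist()) for x in l[:3]])
print(r.get_obs())
E
```

```text
pics
top {'intrinsics': array([[467.64710324,   0.        , 281.76089858],
       [  0.        , 467.64710324, 206.85614921],
       [  0.        ,   0.        ,   1.        ]]), 'view': array([[ 1.23653464e-02, -9.99848693e-01,  1.22347478e-02,
         1.53439486e+02],
       [ 9.97674960e-01,  1.31567227e-02,  6.68698347e-02,
        -5.61186751e+02],
       [-6.70206860e-02,  1.13794328e-02,  9.97686692e-01,
        -1.36022132e+03],
       [ 0.00000000e+00,  0.00000000e+00,  0.00000000e+00,
         1.00000000e+00]])}
near_pad_face [([283.0, 232.0], 0.84, [484.0, 156.0, 0.0])]
grip_mid [([342.0, 248.0], 0.96, [442.0, -12.0, 49.0])]
trigger_mid [([336.0, 230.0], 0.55, [494.0, 4.0, 45.0])]
far_jaw [([278.0, 180.0], 0.86, [635.0, 174.0, 34.0])]
pad_face [([274.0, 184.0], 0.63, [627.0, 186.0, 16.0]), ([256.0, 203.0], 0.2, [569.0, 236.0, 26.0])]
half_a [([279.0, 221.0], 0.81, [517.0, 169.0, 19.0]), ([239.0, 204.0], 0.71, [565.0, 287.0, 25.0]), ([282.0, 232.0], 0.58, [484.0, 158.0, 0.0])]
half_b [([279.0, 221.0], 0.81, [517.0, 169.0, 19.0]), ([239.0, 204.0], 0.71, [565.0, 287.0, 25.0]
[... 1692 characters left out ...]

{'time_s': 1.3, 'qpos': array([-1.35863703e+00,  4.90914994e-01,  1.55890376e+00,  1.26369388e-05,
        1.09167195e+00, -1.05605932e-01]), 'qd': array([-0.00129797,  0.00143981,  0.00051684,  0.00096111,  0.00100894,
       -0.00093241]), 'joint_efforts': array([-2.14730280e-03, -6.12462544e+01, -2.58434683e+01,  6.92254188e-02,
        4.45639843e-02,  3.44471732e-05]), 'position': array([ 195.30378466, -593.72645573,  214.65032889]), 'tcp_rot': array([5.06081170e-05, 9.87405146e-01, 1.58212117e-01, 8.31390496e-06]), 'wrist_force': array([-0.37529214,  0.45908834,  1.00334553]), 'ft_torque': array([ 0.00741902,  0.01705248, -0.00898121]), 'grip_force': 0.0, 'opening': 95.05999197652262}
```

Run:
```python
import cv2
a=cv2.imread('pics/top0.png')[150:290,140:440]; cv2.imwrite('pics/top0c.png',cv2.resize(a,None,fx=2.66,fy=2.66,interpolation=cv2.INTER_CUBIC))
a=cv2.imread('pics/side0.png')[130:340,160:440]; cv2.imwrite('pics/side0c.png',cv2.resize(a,None,fx=2.8,fy=2.8,interpolation=cv2.INTER_CUBIC))
```

```text
(no output)
```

View pics/top0c.png

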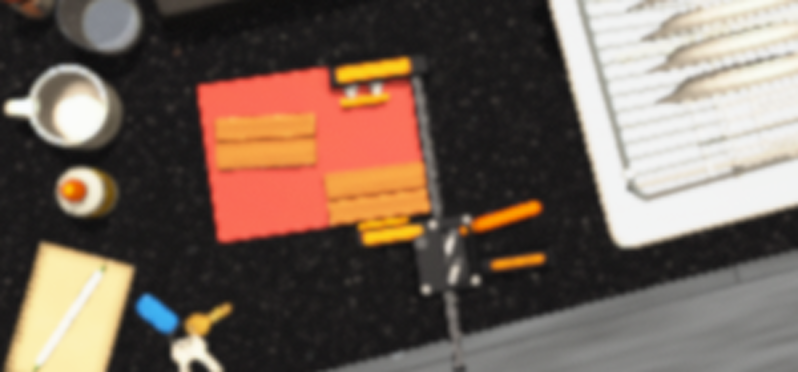

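View pics/side0c.png

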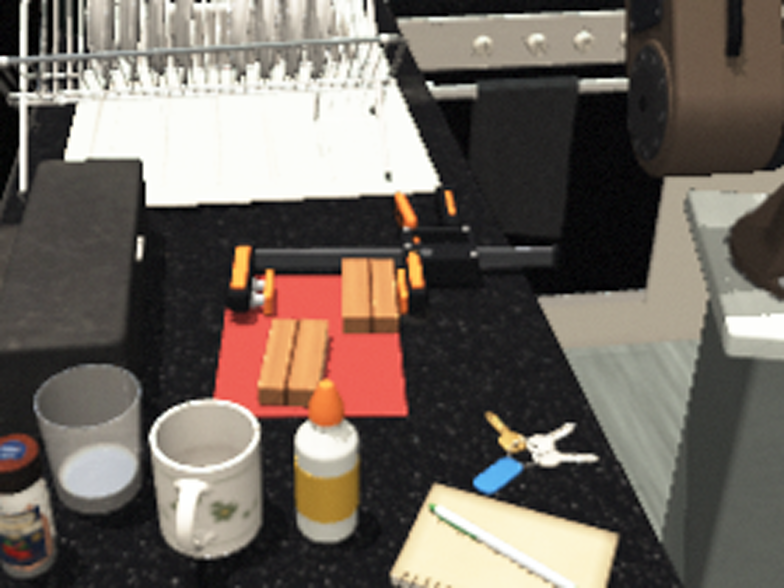

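Run:
```python
from h import *
from scipy.optimize import least_squares
n='top'; im,d=snap(n)
hsv=cv2.cvtColor(im,cv2.COLOR_RGB2HSV)
def world(mask):
    v,u=np.nonzero(mask&(d>0)); return np.array([at_d(n,a,b,d[b,a]) for a,b in zip(u,v)])
t=r.trace('mat',n)[0]['region']; P=world(t); print('mat z',np.median(P[:,2]))
print('mat rect',cv2.minAreaRect(P[:,:2].astype(np.float32)))
for x in r.trace('half_b',n)[:2]:
    P=world(x['region']);P=P[P[:,2]>14]; print('half',x['score'],np.median(P[:,2]),cv2.minAreaRect(P[:,:2].astype(np.float32)))
# clamp fit from points
pts={'near_pad_face':(45,59,26),'grip_mid':(-21,-90,48),'trigger_mid':(31,-88,45),'far_jaw':(218,59,40),'pad_face':(197,59,26)}
obs=[]
for k,c in pts.items():
    for cam in ['top']:
        l=r.place_of(k,cam)
        if l: z={'near_pad_face':13,'grip_mid':30,'trigger_mid':30,'far_jaw':40,'pad_face':26}[k]; obs.append((k,cam,c,at_z(cam,*l[0]['centre'],z)[:2]))
A=lambda p,c:np.array([p[0]+np.cos(p[2])*c[0]-np.sin(p[2])*c[1],p[1]+np.sin(p[2])*c[0]+np.cos(p[2])*c[1]])
f=lambda p:np.concatenate([A(p,o[2])-o[3] for o in obs])
s=least_squares(f,[450,94,.1],loss='soft_l1',f_scale=5);print(s.x)
for o in obs: print(o[0],o[1],np.round(A(s.x,o[2])-o[3],1))
# rack heights
Q=world(np.ones_like(t))
for y0 in range(-400,-20,40):
    print(y0,[int(np.percentile(Q[(Q[:,1]>y0)&(Q[:,1]<y0+40)&(Q[:,0]>x0)&(Q[:,0]<x0+40)][:,2],98)) if ((Q[:,1]>y0)&(Q[:,1]<y0+40)&(Q[:,0]>x0)&(Q[:,0]<x0+40)).sum()>3 else None for x0 in range(360,840,40)])
```

```text
Traceback (most recent call last):
  File "h.py", line 18, in at_d
    c=r.calibration(n)['view'][:3,:3]@d
      ~~~~~~~~~~~~~^^^
ValueError: time passes only in moves, steps and waits
```

```bash
cat >> h.py <<'E'
_C={}
def cal(n):
    if n not in _C: _C[n]=r.calibration(n)
    return _C[n]
def cloud(n,mask,d):
    "world points (N,3) of mask pixels"
    c=cal(n);K=c['intrinsics'];V=c['view']
    v,u=np.nonzero(mask&(d>0)); a=(u-K[0,2])/K[0,0]; b=(v-K[1,2])/K[1,1]
    if n=='wrist':
        t=np.hypot(a,b)+1e-9; k=np.tan(t)/t; a,b=a*k,b*k
    z=d[v,u]; q=np.stack([a*z,-b*z,-z],1)
    return (q-V[:3,3])@V[:3,:3], u, v
E
cat > m.py <<'E'
from h import *
from scipy.optimize import least_squares
n='top'; im,d=snap(n)
t=r.trace('mat',n)[0]['region']; P=cloud(n,t,d)[0]; print('mat z',np.median(P[:,2]))
print('mat rect',cv2.minAreaRect(P[:,:2].astype(np.float32)))
for x in r.trace('half_b',n)[:2]:
    P=cloud(n,x['region'],d)[0];P=P[P[:,2]>14]; print('half',x['score'],np.median(P[:,2]),cv2.minAreaRect(P[:,:2].astype(np.float32)))
pts={'near_pad_face':(45,59,13),'grip_mid':(-21,-90,30),'trigger_mid':(31,-88,30),'far_jaw':(218,59,40),'pad_face':(197,59,26)}
obs=[]
for k,c in pts.items():
    l=r.place_of(k,n)
    if l: obs.append((k,c,at_z(n,*l[0]['centre'],c[2])[:2]))
A=lambda p,c:np.array([p[0]+np.cos(p[2])*c[0]-np.sin(p[2])*c[1],p[1]+np.sin(p[2])*c[0]+np.cos(p[2])*c[1]])
f=lambda p:np.concatenate([A(p,o[1])-o[2] for o in obs])
s=least_squares(f,[450,94,.1],loss='soft_l1',f_scale=5);print(s.x)
for o in obs: print(o[0],np.round(A(s.x,o[1])-o[2],1))
Q=cloud(n,np.ones_like(t),d)[0]
for y0 in range(-400,-20,40):
    S=[Q[(Q[:,1]>y0)&(Q[:,1]<y0+40)&(Q[:,0]>x0)&(Q[:,0]<x0+40),2] for x0 in range(360,840,40)]
    print(y0,[int(np.percentile(s,98)) if len(s)>3 else None for s in S])
E
python3 m.py
```

```text
mat z 3.4976042870224595
mat rect ((563.5469360351562, 234.30059814453125), (176.25436401367188, 235.78025817871094), 7.499057769775391)
half 0.87 23.69717776859677 ((515.5070190429688, 161.39707946777344), (54.865291595458984, 112.4220962524414), 8.357669830322266)
[4.41586086e+02 9.00820830e+01 1.59325401e-01]
near_pad_face [-6.8 -3.7]
grip_mid [1.7 3.7]
trigger_mid [-118.2 -492.9]
far_jaw [9.6 7.5]
pad_face [3.7 0.9]
-400 [-889, None, 4, 7, 11, 7, 4, 4, 3, 4, 3, 3]
-360 [-889, None, 7, 7, 11, 110, 113, 111, 2, 4, 4, 4]
-320 [-890, None, 8, 8, 48, 205, 207, 209, 207, 204, 4, 3]
-280 [None, None, 7, 11, 136, 177, 262, 258, 254, 205, 274, 253]
-240 [None, 5, 7, 10, 123, 157, 283, 283, 278, 259, 330, 318]
-200 [None, 9, 8, 10, 143, 128, 287, 286, 286, 258, 344, 339]
-160 [None, 7, 11, 177, 165, 270, 278, 280, 283, 345, 346, 346]
-120 [4, 7, 8, 207, 194, 235, 249, 254, 263, 336, 338, 341]
-80 [7, 6, 7, 8, 212, 211, 211, 209, 193, 312, 320, 328]
-40 [6, 48, 55, 47, 7, 7, 6, 209, 209, 226, 254, 294]
```

```bash
cat > plan.py <<'E'
import numpy as np
P=np.array([[195,-594,215],[195,-580,275],[200,-550,335],[210,-510,385],[235,-470,400],[265,-425,400],[300,-380,400],[335,-335,400],[370,-290,400],[400,-240,400],[425,-190,400],[445,-140,400],[460,-90,400],[472,-40,400],[482,10,400],[490,55,390],[498,95,380],[505,130,370],[510,155,360],[512,170,350],[512,180,350]],float)
ph=-71.8
for k in range(20):
    c,s=np.cos(np.radians(ph)),np.sin(np.radians(ph)); d=P[k+1]-P[k]
    t=[-s*d[0]+c*d[1],c*d[0]+s*d[1],-d[2]]
    print('{"x":%.2f,"y":%.2f,"z":%.2f,"rz":-1,"grip":0.68},'%tuple(np.array(t)/200),end='' if k%4<3 else '\n'); ph+=4
E
python3 plan.py
```

```text
{"x":0.02,"y":-0.07,"z":-0.30,"rz":-1,"grip":0.68},{"x":0.08,"y":-0.13,"z":-0.30,"rz":-1,"grip":0.68},{"x":0.13,"y":-0.16,"z":-0.25,"rz":-1,"grip":0.68},{"x":0.21,"y":-0.11,"z":-0.07,"rz":-1,"grip":0.68},
{"x":0.25,"y":-0.10,"z":-0.00,"rz":-1,"grip":0.68},{"x":0.28,"y":-0.07,"z":-0.00,"rz":-1,"grip":0.68},{"x":0.28,"y":-0.05,"z":-0.00,"rz":-1,"grip":0.68},{"x":0.28,"y":-0.03,"z":-0.00,"rz":-1,"grip":0.68},
{"x":0.29,"y":-0.04,"z":-0.00,"rz":-1,"grip":0.68},{"x":0.28,"y":-0.04,"z":-0.00,"rz":-1,"grip":0.68},{"x":0.27,"y":-0.05,"z":-0.00,"rz":-1,"grip":0.68},{"x":0.26,"y":-0.05,"z":-0.00,"rz":-1,"grip":0.68},
{"x":0.25,"y":-0.05,"z":-0.00,"rz":-1,"grip":0.68},{"x":0.25,"y":-0.04,"z":-0.00,"rz":-1,"grip":0.68},{"x":0.23,"y":-0.02,"z":0.05,"rz":-1,"grip":0.68},{"x":0.20,"y":-0.00,"z":0.05,"rz":-1,"grip":0.68},
{"x":0.18,"y":0.01,"z":0.05,"rz":-1,"grip":0.68},{"x":0.13,"y":0.02,"z":0.05,"rz":-1,"grip":0.68},{"x":0.07,"y":0.01,"z":0.05,"rz":-1,"grip":0.68},{"x":0.05,"y":0.00,"z":-0.00,"rz":-1,"grip":0.68},
```

{"method": "drive_tool", "body": {"rows": [{"x":0.02,"y":-0.07,"z":-0.3,"rz":-1,"grip":0.68},{"x":0.08,"y":-0.13,"z":-0.3,"rz":-1,"grip":0.68},{"x":0.13,"y":-0.16,"z":-0.25,"rz":-1,"grip":0.68},{"x":0.21,"y":-0.11,"z":-0.07,"rz":-1,"grip":0.68},{"x":0.25,"y":-0.1,"z":0,"rz":-1,"grip":0.68},{"x":0.28,"y":-0.07,"z":0,"rz":-1,"grip":0.68},{"x":0.28,"y":-0.05,"z":0,"rz":-1,"grip":0.68},{"x":0.28,"y":-0.03,"z":0,"rz":-1,"grip":0.68},{"x":0.29,"y":-0.04,"z":0,"rz":-1,"grip":0.68},{"x":0.28,"y":-0.04,"z":0,"rz":-1,"grip":0.68},{"x":0.27,"y":-0.05,"z":0,"rz":-1,"grip":0.68},{"x":0.26,"y":-0.05,"z":0,"rz":-1,"grip":0.68},{"x":0.25,"y":-0.05,"z":0,"rz":-1,"grip":0.68},{"x":0.25,"y":-0.04,"z":0,"rz":-1,"grip":0.68},{"x":0.23,"y":-0.02,"z":0.05,"rz":-1,"grip":0.68},{"x":0.2,"y":0,"z":0.05,"rz":-1,"grip":0.68},{"x":0.18,"y":0.01,"z":0.05,"rz":-1,"grip":0.68},{"x":0.13,"y":0.02,"z":0.05,"rz":-1,"grip":0.68},{"x":0.07,"y":0.01,"z":0.05,"rz":-1,"grip":0.68},{"x":0.05,"y":0,"z":0,"rz":-1,"grip":0.68}]}}

```text
validation failed for argument at $.ro...
```

{"method": "drive_tool", "body": {"rows": [{"x":0.02,"y":-0.07,"z":-0.3,"rx":0.0,"ry":0.0,"rz":-1.0,"grip":0.68}]}}

```text
time_s: 1.92
position: [194.3, -578.2, 271.4]
tcp_rot: [-0.004, 0.981, 0.193, -0.0]
wrist_force: [0.2, -1.1, 0.4]
opening: 89.3
grip_force: 0.0
```

{"method": "drive_tool", "body": {"rows": [{"x":0.08,"y":-0.13,"z":-0.3,"rx":0,"ry":0,"rz":-1,"grip":0.68},{"x":0.13,"y":-0.16,"z":-0.25,"rx":0,"ry":0,"rz":-1,"grip":0.68},{"x":0.21,"y":-0.11,"z":-0.07,"rx":0,"ry":0,"rz":-1,"grip":0.68},{"x":0.25,"y":-0.1,"z":0,"rx":0,"ry":0,"rz":-1,"grip":0.68},{"x":0.28,"y":-0.07,"z":0,"rx":0,"ry":0,"rz":-1,"grip":0.68},{"x":0.28,"y":-0.05,"z":0,"rx":0,"ry":0,"rz":-1,"grip":0.68},{"x":0.28,"y":-0.03,"z":0,"rx":0,"ry":0,"rz":-1,"grip":0.68},{"x":0.29,"y":-0.04,"z":0,"rx":0,"ry":0,"rz":-1,"grip":0.68},{"x":0.28,"y":-0.04,"z":0,"rx":0,"ry":0,"rz":-1,"grip":0.68},{"x":0.27,"y":-0.05,"z":0,"rx":0,"ry":0,"rz":-1,"grip":0.68},{"x":0.26,"y":-0.05,"z":0,"rx":0,"ry":0,"rz":-1,"grip":0.68},{"x":0.25,"y":-0.05,"z":0,"rx":0,"ry":0,"rz":-1,"grip":0.68},{"x":0.25,"y":-0.04,"z":0,"rx":0,"ry":0,"rz":-1,"grip":0.68},{"x":0.23,"y":-0.02,"z":0.05,"rx":0,"ry":0,"rz":-1,"grip":0.68},{"x":0.2,"y":0,"z":0.05,"rx":0,"ry":0,"rz":-1,"grip":0.68},{"x":0.18,"y":0.01,"z":0.05,"rx":0,"ry":0,"rz":-1,"grip":0.68},{"x":0.13,"y":0.02,"z":0.05,"rx":0,"ry":0,"rz":-1,"grip":0.68},{"x":0.07,"y":0.01,"z":0.05,"rx":0,"ry":0,"rz":-1,"grip":0.68},{"x":0.05,"y":0,"z":0,"rx":0,"ry":0,"rz":-1,"grip":0.68},{"x":0,"y":0,"z":0,"rx":0,"ry":0,"rz":0,"grip":0.68}]}}

```text
time_s: 4.42
position: [511.6, 178.8, 342.4]
tcp_rot: [-0.0, 0.654, 0.756, -0.0]
wrist_force: [0.0, 0.4, 0.4]
opening: 30.6
grip_force: 0.0
```

```bash
cat > w.py <<'E'
from h import *
from scipy.optimize import least_squares
import sys
o=np.array([445.4,93.7]);a=.131
n='wrist'; im,d=snap(n,sys.argv[1])
R=np.array([[np.cos(a),np.sin(a)],[-np.sin(a),np.cos(a)]])
C=lambda p:np.round(R@(np.asarray(p)[:2]-o),1)
for x in r.trace('mat',n)[:1]:
    P=cloud(n,x['region'],d)[0]; P=P[abs(P[:,2]-np.median(P[:,2]))<6]; print('mat',x['score'],np.median(P[:,2]),cv2.minAreaRect(P[:,:2].astype(np.float32)))
for x in r.trace('half_b',n)[:2]:
    P=cloud(n,x['region'],d)[0]; print('half',x['score'],np.median(P[:,2])); P=P[abs(P[:,2]-np.median(P[:,2]))<4]; q=cv2.minAreaRect(P[:,:2].astype(np.float32)); print(q,C(q[0]))
for k,z in dict(near_pad_face=13,grip_mid=30,trigger_mid=30,far_jaw=40,pad_face=26).items():
    print(k,[(round(l['score'],2),C(at_z(n,*l['centre'],z)),np.round(l['centre'])) for l in r.place_of(k,n)[:2]])
E
python3 w.py w1.png
```

```text
mat 0.73 2.7015732756664486 ((563.7997436523438, 231.43911743164062), (175.3731689453125, 238.668701171875), 9.4619722366333)
half 0.79 22.63494819823102
((569.5186157226562, 283.8348693847656), (56.57758712768555, 110.52886199951172), 4.281744956970215) [147.9 172.3]
half 0.68 22.59947466694282
((514.2332763671875, 160.7967529296875), (53.4916877746582, 109.47428131103516), 7.661202430725098) [77.  57.5]
near_pad_face [(0.74, array([46.3, 46.9]), array([260., 180.]))]
grip_mid []
trigger_mid [(0.71, array([ 30.9, -91.4]), array([250., 264.]))]
far_jaw [(0.86, array([198.4,  56.4]), array([359., 180.]))]
pad_face [(0.69, array([177.7,  56.4]), array([344., 178.]))]
```

View pics/w1.png

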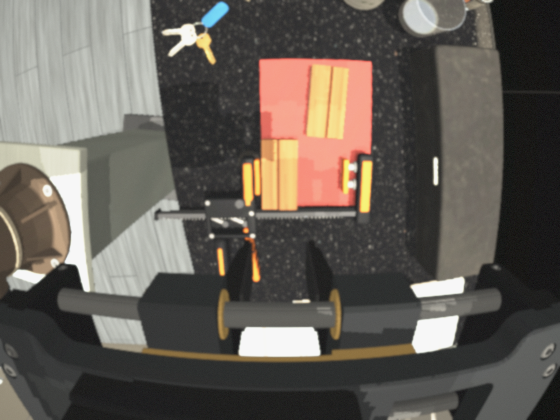

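{"method": "drive_tool", "body": {"rows": [{"x":0.115,"y":0.063,"z":0.234,"rx":0,"ry":0,"rz":0,"grip":0.18},{"x":0.115,"y":0.063,"z":0.234,"rx":0,"ry":0,"rz":0,"grip":0.18},{"x":0.115,"y":0.063,"z":0.234,"rx":0,"ry":0,"rz":0,"grip":0.18},{"x":0.115,"y":0.063,"z":0.234,"rx":0,"ry":0,"rz":0,"grip":0.18},{"x":0.115,"y":0.063,"z":0.234,"rx":0,"ry":0,"rz":0,"grip":0.18},{"x":0.115,"y":0.063,"z":0.23,"rx":0,"ry":0,"rz":1,"grip":0.18},{"x":0,"y":0,"z":0.1,"rx":0,"ry":0,"rz":0,"grip":0.18},{"x":0,"y":0,"z":0.1,"rx":0,"ry":0,"rz":0,"grip":0.18},{"x":0,"y":0,"z":0,"rx":0,"ry":0,"rz":0,"grip":0.18},{"x":0,"y":0,"z":0,"rx":0,"ry":0,"rz":0,"grip":0.18}]}}

```text
time_s: 6.08
position: [567.5, 325.4, 23.9]
tcp_rot: [0.0, 0.681, 0.732, 0.001]
wrist_force: [1.0, -1.2, -0.2]
opening: 77.7
grip_force: 0.0
```

{"method": "drive_tool", "body": {"rows": [{"x":0,"y":0,"z":0.05,"rx":0,"ry":0,"rz":0,"grip":0.18},{"x":0,"y":0,"z":0.045,"rx":0,"ry":0,"rz":0,"grip":0.18},{"x":0,"y":0,"z":0,"rx":0,"ry":0,"rz":0,"grip":0.3},{"x":0,"y":0,"z":0,"rx":0,"ry":0,"rz":0,"grip":0.36},{"x":0,"y":0,"z":0,"rx":0,"ry":0,"rz":0,"grip":0.42},{"x":0,"y":0,"z":0,"rx":0,"ry":0,"rz":0,"grip":0.5},{"x":0,"y":0,"z":0,"rx":0,"ry":0,"rz":0,"grip":0.5}], "grip_force": 12}}

```text
time_s: 6.95
position: [566.9, 325.7, 3.6]
tcp_rot: [0.0, 0.681, 0.733, 0.0]
wrist_force: [-0.5, 0.4, 1.0]
opening: 55.0
grip_force: 12.0
```

{"method": "drive_tool", "body": {"rows": [{"x":0,"y":-0.02,"z":0,"rx":0,"ry":0,"rz":-0.83,"grip":0.5},{"x":-0.02,"y":-0.028,"z":0,"rx":0,"ry":0,"rz":0,"grip":0.5},{"x":-0.05,"y":0,"z":0,"rx":0,"ry":0,"rz":0,"grip":0.5},{"x":0,"y":0,"z":0,"rx":0,"ry":0,"rz":0,"grip":0.5}]}}

```text
time_s: 7.45
position: [559.3, 309.8, 3.6]
tcp_rot: [0.0, 0.66, 0.752, -0.0]
wrist_force: [0.2, -1.2, 2.0]
opening: 54.7
grip_force: 12.0
```

```bash
sed -i 's/o=np.array(\[445.4,93.7\])/o=np.array([445.7,91.2])/' w.py; python3 w.py w2.png
python3 - <<'E'
from h import *
s=r.get_obs();print(s['position'],s['tcp_rot'],s['wrist_force'],s['opening'])
n='top'; im,d=snap(n,'top2.png')
o=np.array([445.7,91.2]);a=.131;R=np.array([[np.cos(a),np.sin(a)],[-np.sin(a),np.cos(a)]])
print('tcp clamp',R@(s['position'][:2]-o))
for k,z in dict(far_jaw=40,pad_face=26,near_pad_face=13).items(): print(k,[(l['score'],R@(at_z(n,*l['centre'],z)[:2]-o)) for l in r.place_of(k,n)[:1]])
for x in r.trace('half_b',n)[:2]:
    P=cloud(n,x['region'],d)[0];P=P[abs(P[:,2]-22)<5]; q=cv2.minAreaRect(P[:,:2].astype(np.float32)); print('half',x['score'],q,R@(np.array(q[0])-o))
E
```

```text
mat 0.59 2.43431772065364 ((553.671630859375, 290.4844055175781), (175.34593200683594, 121.83552551269531), 8.620665550231934)
half 0.85 22.301015003357378
((561.8881225585938, 287.21893310546875), (55.560943603515625, 75.27043151855469), 7.515982627868652) [140.8 179.2]
near_pad_face []
grip_mid []
trigger_mid []
far_jaw []
pad_face []
[559.31986322 310.76365044   3.59586749] [1.45500434e-04 6.59129193e-01 7.52029709e-01 4.64978437e-05] [ 0.40441683 -2.40379465  3.26073791] 54.76132663659803
tcp clamp [141.32698365 202.84070992]
far_jaw [(0.68, array([188.23793739,  65.52314468]))]
pad_face [(0.58, array([190.45701368,  67.94830793]))]
near_pad_face [(0.65, array([41.4991939 , 56.52298094]))]
half 0.73 ((569.3775634765625, 236.41786193847656), (53.37083435058594, 35.35636520385742), 0.9468584060668945) [141.58704099 127.81814017]
half 0.59 ((515.5135498046875, 161.58258056640625), (54.594608306884766, 107.46223449707031), 8.478404998779297) [78.40914042 60.6600864 ]
```

View pics/w2.png

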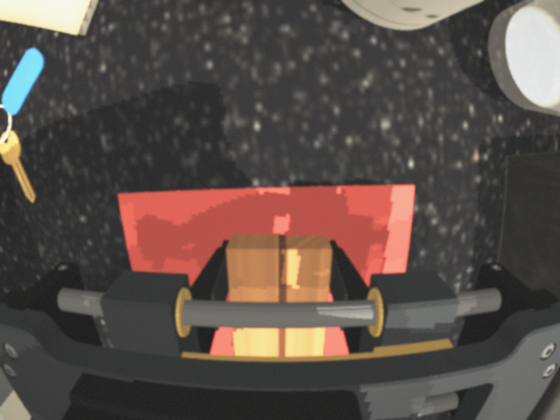

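{"method": "drive_tool", "body": {"rows": [{"x":-0.04,"y":0,"z":0,"rx":0,"ry":0,"rz":0,"grip":0.5},{"x":-0.06,"y":0,"z":0,"rx":0,"ry":0,"rz":0,"grip":0.5},{"x":-0.06,"y":0,"z":0,"rx":0,"ry":0,"rz":0,"grip":0.5},{"x":-0.06,"y":0,"z":0,"rx":0,"ry":0,"rz":0,"grip":0.5},{"x":-0.06,"y":0,"z":0,"rx":0,"ry":0,"rz":0,"grip":0.5},{"x":-0.05,"y":0,"z":0,"rx":0,"ry":0,"rz":0,"grip":0.5},{"x":-0.02,"y":0,"z":0,"rx":0,"ry":0,"rz":0,"grip":0.5},{"x":0,"y":0,"z":0,"rx":0,"ry":0,"rz":0,"grip":0.5},{"x":0,"y":0,"z":0,"rx":0,"ry":0,"rz":0,"grip":0.5}]}}

```text
time_s: 9.22
position: [568.5, 240.4, 3.6]
tcp_rot: [0.0, 0.659, 0.752, -0.0]
wrist_force: [0.4, -4.7, 6.4]
opening: 54.7
grip_force: 12.0
```

{"method": "drive_tool", "body": {"rows": [{"x":0,"y":0,"z":0,"rx":0,"ry":0,"rz":0,"grip":0.3},{"x":0,"y":0,"z":0,"rx":0,"ry":0,"rz":0,"grip":0.3},{"x":0.03,"y":0,"z":0,"rx":0,"ry":0,"rz":0,"grip":0.3},{"x":0.07,"y":0,"z":0,"rx":0,"ry":0,"rz":0,"grip":0.3},{"x":0.07,"y":0,"z":0,"rx":0,"ry":0,"rz":0,"grip":0.3},{"x":0,"y":0,"z":0,"rx":0,"ry":0,"rz":0,"grip":0.3},{"x":0,"y":0,"z":0,"rx":0,"ry":0,"rz":0,"grip":0.68},{"x":0,"y":0,"z":0,"rx":0,"ry":0,"rz":0,"grip":0.68},{"x":0,"y":0,"z":0,"rx":0,"ry":0,"rz":0,"grip":0.68}]}}

```text
time_s: 10.35
position: [564.0, 274.8, 3.5]
tcp_rot: [0.0, 0.659, 0.752, -0.0]
wrist_force: [-0.2, 0.3, 0.6]
opening: 42.2
grip_force: 0.0
```

```bash
cat > q.py <<'E'
from h import *
s=r.get_obs();o=np.array([445.7,91.2]);a=.131;R=np.array([[np.cos(a),np.sin(a)],[-np.sin(a),np.cos(a)]])
print(s['time_s'],'tcp clamp',R@(s['position'][:2]-o),s['position'][2],'F',R@s['wrist_force'][:2],s['wrist_force'][2],s['opening'])
E
python3 q.py
python3 - <<'E'
from h import *
im,d=snap('side'); cv2.imwrite('pics/s3.png',cv2.resize(im[150:290,170:390],None,fx=3.5,fy=3.5,interpolation=cv2.INTER_CUBIC)[:,:,::-1])
E
```

```text
10.35 tcp clamp [141.2393742  166.55230425] 3.5420110896019277 F [-0.13664197  0.35387596] 0.5807121014553579 42.246572668010174
```

View pics/s3.png

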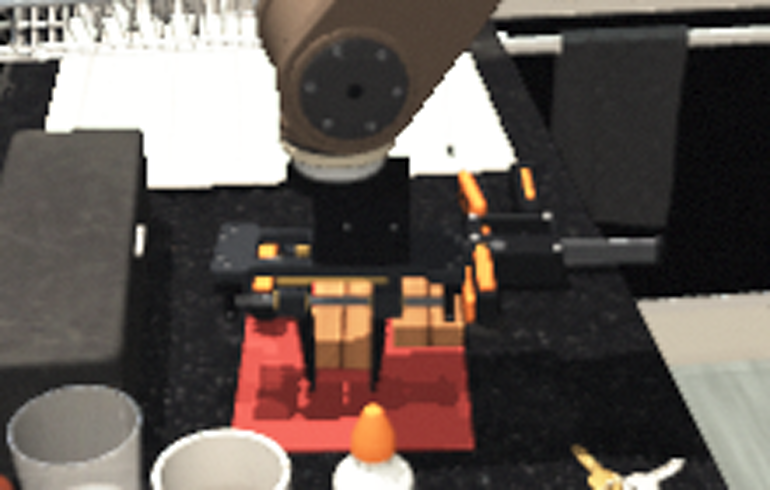

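{"method": "drive_tool", "body": {"rows": [{"x":0,"y":0,"z":0,"rx":0,"ry":0,"rz":0,"grip":0.68},{"x":-0.02,"y":0,"z":0,"rx":0,"ry":0,"rz":0,"grip":0.68},{"x":-0.03,"y":0,"z":0,"rx":0,"ry":0,"rz":0,"grip":0.68},{"x":-0.03,"y":0,"z":0,"rx":0,"ry":0,"rz":0,"grip":0.68},{"x":-0.03,"y":0,"z":0,"rx":0,"ry":0,"rz":0,"grip":0.68},{"x":-0.03,"y":0,"z":0,"rx":0,"ry":0,"rz":0,"grip":0.68},{"x":-0.03,"y":0,"z":0,"rx":0,"ry":0,"rz":0,"grip":0.68},{"x":0,"y":0,"z":0,"rx":0,"ry":0,"rz":0,"grip":0.68}]}}

```text
time_s: 11.4
position: [568.4, 240.9, 3.5]
tcp_rot: [0.0, 0.659, 0.752, -0.0]
wrist_force: [1.1, -0.5, -0.2]
opening: 30.4
grip_force: 0.0
```

```bash
python3 q.py
```

```text
11.4 tcp clamp [141.22951419 132.37241618] 3.546737507796667 F [ 1.06072179 -0.65438959] -0.18139901607536055 30.443821701534738
```

Now creep until the bar stops it.

{"method": "drive_tool", "body": {"rows": [{"x":-0.015,"y":0,"z":0,"rx":0,"ry":0,"rz":0,"grip":0.68},{"x":-0.01,"y":0,"z":0,"rx":0,"ry":0,"rz":0,"grip":0.68},{"x":-0.01,"y":0,"z":0,"rx":0,"ry":0,"rz":0,"grip":0.68},{"x":-0.005,"y":0,"z":0,"rx":0,"ry":0,"rz":0,"grip":0.68}]}}

```text
time_s: 11.9
position: [568.7, 235.7, 3.6]
tcp_rot: [-0.001, 0.659, 0.752, 0.001]
wrist_force: [-6.4, 23.5, 0.4]
opening: 30.4
grip_force: 12.0
```

```bash
python3 q.py
```

```text
11.9 tcp clamp [140.83068449 127.23409126] 3.588139945702867 F [-3.24899239 24.10414757] 0.3692049436312848 30.392385151168398
```

{"method": "drive_tool", "body": {"rows": [{"x":0.03,"y":0,"z":0,"rx":0,"ry":0,"rz":0,"grip":0.68},{"x":0.07,"y":0,"z":0,"rx":0,"ry":0,"rz":0,"grip":0.68},{"x":0,"y":0,"z":-0.25,"rx":0,"ry":0,"rz":0,"grip":0.68},{"x":0,"y":0,"z":-0.3,"rx":0,"ry":0,"rz":0,"grip":0.68},{"x":-0.15,"y":-0.08,"z":-0.25,"rx":0,"ry":0,"rz":0,"grip":1},{"x":-0.2,"y":-0.1,"z":-0.2,"rx":0,"ry":0,"rz":0,"grip":1},{"x":-0.24,"y":-0.11,"z":-0.15,"rx":0,"ry":0,"rz":0,"grip":1},{"x":-0.24,"y":-0.11,"z":-0.1,"rx":0,"ry":0,"rz":0,"grip":1},{"x":0,"y":0,"z":0,"rx":0,"ry":0,"rz":0,"grip":1},{"x":0,"y":0,"z":0,"rx":0,"ry":0,"rz":0,"grip":1}]}}

```text
time_s: 13.15
position: [509.3, 78.7, 253.4]
tcp_rot: [0.0, 0.659, 0.752, 0.0]
wrist_force: [-0.3, -0.6, -0.2]
opening: 0.3
grip_force: 0.0
```

```bash
python3 q.py; python3 w.py w4.png
python3 - <<'E'
import cv2
a=cv2.imread('pics/w4.png')[60:360,120:420]; cv2.imwrite('pics/w4c.png',cv2.resize(a,None,fx=2,fy=2,interpolation=cv2.INTER_CUBIC))
E
```

```text
13.15 tcp clamp [ 61.42020005 -20.72386341] 253.41135734260405 F [-0.38747012 -0.54941555] -0.2495832105456021 0.2785720425402944
mat 0.87 1.865219933074067 ((564.79541015625, 221.51962280273438), (176.97293090820312, 212.7129669189453), 9.904999732971191)
half 0.91 21.75605642496083
((576.792236328125, 169.899169921875), (56.1843376159668, 110.69573974609375), 8.12227725982666) [140.2  60.9]
half 0.76 21.848313475677344
((513.4171142578125, 161.92660522460938), (55.021392822265625, 110.14920043945312), 8.292234420776367) [76.4 61.3]
near_pad_face [(0.93, array([42.9, 57.1]), array([265., 114.]))]
grip_mid [(0.82, array([-14.6, -92.9]), array([222., 232.])), (0.16, array([137.9,  63.7]), array([343., 110.]))]
trigger_mid [(0.73, array([ 32.1, -90.6]), array([257., 230.]))]
far_jaw [(0.66, array([197.4,  61.5]), array([392., 114.]))]
pad_face [(0.94, array([175.1,  60.2]), array([371., 114.])), (0.53, array([ 9.7, -0.5]), array([238., 161.]))]
```

View pics/w4c.png

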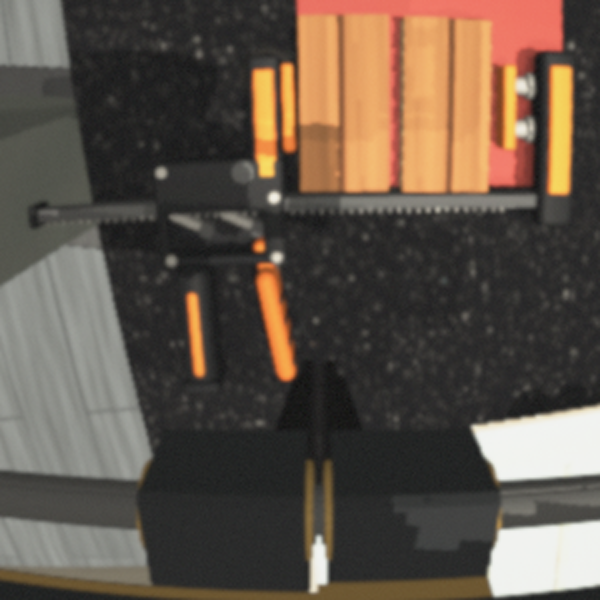

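Run:
```python
from h import *
im,d=snap('top'); Q=cloud('top',d>0,d)[0]
a=.131;o=np.array([445.7,91.2]);R=np.array([[np.cos(a),np.sin(a)],[-np.sin(a),np.cos(a)]])
q=np.c_[(Q[:,:2]-o)@R.T,Q[:,2]]
for x0 in range(20,240,20):
    m=(q[:,0]>x0)&(q[:,0]<x0+20)&(q[:,1]<-60)&(q[:,1]>-300)&(q[:,2]>90)
    s=q[m]; s=s[np.argsort(-s[:,1])][:4]; print(x0,np.round(s[:,1:]).astype(int).tolist())
```

```text
20 [[-60, 542], [-60, 563], [-60, 584], [-60, 542]]
40 [[-60, 570], [-60, 567], [-60, 569], [-62, 566]]
60 [[-60, 567], [-61, 571], [-61, 570], [-61, 567]]
80 [[-60, 559], [-60, 552], [-60, 564], [-61, 559]]
100 [[-68, 543], [-69, 530], [-69, 531], [-69, 531]]
120 [[-163, 205], [-163, 204], [-164, 210], [-164, 208]]
140 [[-160, 206], [-160, 208], [-161, 209], [-161, 214]]
160 [[-157, 209], [-157, 206], [-158, 209], [-158, 201]]
180 [[-155, 206], [-155, 205], [-156, 207], [-156, 208]]
200 [[-152, 210], [-152, 205], [-152, 206], [-154, 203]]
220 [[-149, 206], [-149, 207], [-150, 205], [-150, 207]]
```

{"method": "drive_tool", "body": {"rows": [{"x":-0.155,"y":-0.01,"z":0,"rx":0,"ry":0,"rz":0,"grip":1},{"x":-0.15,"y":-0.007,"z":0.15,"rx":0,"ry":0,"rz":0,"grip":1},{"x":0,"y":0,"z":0.28,"rx":0,"ry":0,"rz":0,"grip":1},{"x":0,"y":0,"z":0.28,"rx":0,"ry":0,"rz":0,"grip":1},{"x":0,"y":0,"z":0.25,"rx":0,"ry":0,"rz":0,"grip":1},{"x":0,"y":0,"z":0.15,"rx":0,"ry":0,"rz":0,"grip":1},{"x":0,"y":0,"z":0.08,"rx":0,"ry":0,"rz":0,"grip":1},{"x":0,"y":0,"z":0,"rx":0,"ry":0,"rz":0,"grip":1}]}}

```text
time_s: 14.6
position: [513.7, 17.4, 15.1]
tcp_rot: [-0.0, 0.659, 0.752, -0.0]
wrist_force: [-0.1, 0.9, 0.6]
opening: 0.5
grip_force: 0.0
```

```bash
python3 q.py
cat > p.py <<'E'
# pump state: gaps from wrist view
from h import *
import sys
n='wrist'; o=np.array([445.7,91.2]);a=.131;R=np.array([[np.cos(a),np.sin(a)],[-np.sin(a),np.cos(a)]])
im,d=snap(n)
if len(sys.argv)>1: cv2.imwrite('pics/'+sys.argv[1],im[:,:,::-1])
for k,z in dict(far_jaw=40,pad_face=26,trigger_mid=30).items():
    print(k,[(round(l['score'],2),np.round(R@(at_z(n,*l['centre'],z)[:2]-o),1),np.round(l['centre'])) for l in r.place_of(k,n)[:2]])
E
python3 p.py w5.png
```

```text
14.6 tcp clamp [ 57.78707735 -82.09038506] 15.11814174418035 F [0.04640233 0.90326299] 0.5844851785880316 0.5294631073950863
far_jaw [(0.68, array([197.9,  61.1]), array([530.,  26.]))]
pad_face [(0.8, array([180.2,  63.8]), array([493.,  19.])), (0.45, array([11. , -3.9]), array([185., 122.]))]
trigger_mid [(0.64, array([ 34.6, -90.3]), array([237., 280.]))]
```

View pics/w5.png

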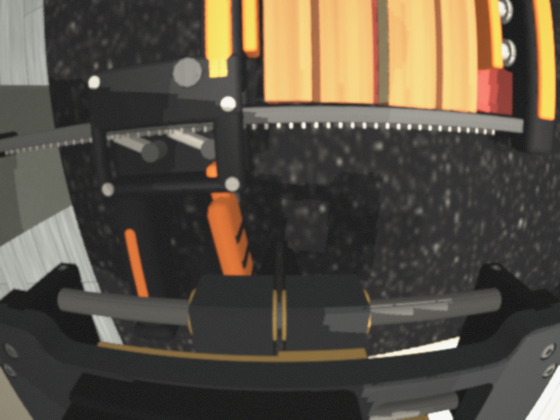

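{"method": "drive_tool", "body": {"rows": [{"x":0,"y":-0.03,"z":0,"rx":0,"ry":0,"rz":0,"grip":1},{"x":0,"y":-0.05,"z":0,"rx":0,"ry":0,"rz":0,"grip":1},{"x":0,"y":-0.05,"z":0,"rx":0,"ry":0,"rz":0,"grip":1},{"x":0,"y":-0.05,"z":0,"rx":0,"ry":0,"rz":0,"grip":1},{"x":0,"y":0,"z":0,"rx":0,"ry":0,"rz":0,"grip":1}]}}

```text
time_s: 15.42
position: [478.2, 12.2, 16.0]
tcp_rot: [0.001, 0.659, 0.752, 0.001]
wrist_force: [4.3, -2.6, 0.5]
opening: 0.5
grip_force: 2.0
```

```bash
python3 q.py;python3 p.py
```

```text
15.425 tcp clamp [ 21.85142795 -82.60566937] 16.01069414603098 F [ 3.88249754 -3.14286594] 0.5477997558253195 0.47033369396044655
far_jaw []
pad_face [(0.74, array([167.7,  61. ]), array([523.,  31.]))]
trigger_mid [(0.96, array([  4.4, -91.2]), array([248., 282.]))]
```

{"method": "drive_tool", "body": {"rows": [{"x":0,"y":-0.025,"z":0,"rx":0,"ry":0,"rz":0,"grip":1},{"x":0,"y":-0.015,"z":0,"rx":0,"ry":0,"rz":0,"grip":1}]}}

```text
time_s: 15.88
position: [474.8, 11.4, 16.4]
tcp_rot: [0.005, 0.66, 0.751, 0.004]
wrist_force: [27.5, 12.1, -10.0]
opening: 0.7
grip_force: 12.8
```

```bash
python3 q.py;python3 p.py
```

```text
15.875 tcp clamp [ 18.46238072 -82.94892217] 16.409467982491297 F [28.83558513  8.38516977] -10.008929960221094 0.7267683497845171
far_jaw []
pad_face [(0.82, array([168.8,  61.7]), array([526.,  32.]))]
trigger_mid [(0.95, array([  0.7, -93.6]), array([248., 285.]))]
```

{"method": "drive_tool", "body": {"rows": [{"x":0,"y":0.05,"z":0,"rx":0,"ry":0,"rz":0,"grip":1},{"x":0,"y":0.06,"z":0,"rx":0,"ry":0,"rz":0,"grip":1},{"x":0,"y":0.06,"z":0,"rx":0,"ry":0,"rz":0,"grip":1},{"x":0,"y":0.05,"z":0,"rx":0,"ry":0,"rz":0,"grip":1},{"x":0,"y":0,"z":0,"rx":0,"ry":0,"rz":0,"grip":1}]}}

```text
time_s: 16.7
position: [513.9, 17.4, 15.3]
tcp_rot: [-0.0, 0.659, 0.752, -0.0]
wrist_force: [-0.4, -1.1, -0.5]
opening: 0.3
grip_force: 0.0
```

```bash
python3 q.py;python3 p.py w6.png
```

```text
16.7 tcp clamp [ 58.01385313 -82.08522405] 15.293166705972732 F [-0.54487736 -1.00155853] -0.4843564355323709 0.2689847234280967
far_jaw [(0.59, array([184.8,  59.6]), array([517.,  23.]))]
pad_face [(0.97, array([165.1,  61.9]), array([475.,  16.]))]
trigger_mid [(0.81, array([ 34.4, -89.2]), array([238., 280.]))]
```

View pics/w6.png

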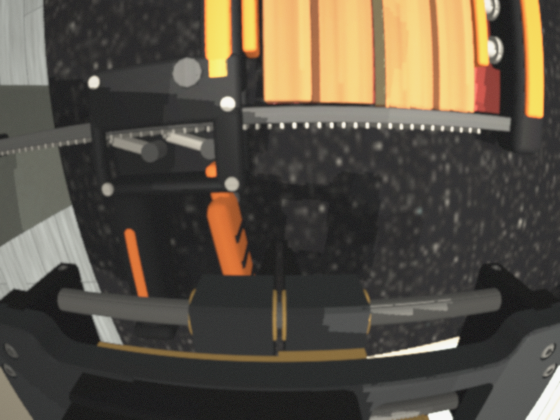

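{"method": "drive_tool", "body": {"rows": [{"x":0,"y":-0.05,"z":0,"rx":0,"ry":0,"rz":0,"grip":1},{"x":0,"y":-0.05,"z":0,"rx":0,"ry":0,"rz":0,"grip":1},{"x":0,"y":-0.05,"z":0,"rx":0,"ry":0,"rz":0,"grip":1},{"x":0,"y":-0.06,"z":0,"rx":0,"ry":0,"rz":0,"grip":1},{"x":0,"y":0,"z":0,"rx":0,"ry":0,"rz":0,"grip":1},{"x":0,"y":0,"z":0,"rx":0,"ry":0,"rz":0,"grip":1}]}}

```text
time_s: 17.65
position: [475.1, 11.2, 16.2]
tcp_rot: [0.003, 0.659, 0.752, 0.002]
wrist_force: [13.7, -2.7, -2.9]
opening: 0.2
grip_force: 6.5
```

```bash
python3 q.py;python3 p.py
```

```text
17.65 tcp clamp [ 18.7290236 -83.1402321] 16.22631939107285 F [13.26932072 -4.46189448] -2.8842359259028236 0.17566679972839533
far_jaw [(0.87, array([180.7,  62.1]), array([554.,  33.])), (0.66, array([63.8, 49.4]), array([378.,  10.]))]
pad_face [(0.71, array([162.2,  60.6]), array([520.,  30.]))]
trigger_mid [(0.9, array([ -0.3, -91.2]), array([246., 281.]))]
```

{"method": "drive_tool", "body": {"rows": [{"x":0,"y":0.05,"z":0,"rx":0,"ry":0,"rz":0,"grip":1},{"x":0,"y":0.05,"z":0,"rx":0,"ry":0,"rz":0,"grip":1},{"x":0,"y":0.06,"z":0,"rx":0,"ry":0,"rz":0,"grip":1},{"x":0,"y":0.05,"z":0,"rx":0,"ry":0,"rz":0,"grip":1},{"x":0,"y":0,"z":0,"rx":0,"ry":0,"rz":0,"grip":1}]}}

```text
time_s: 18.48
position: [514.0, 17.4, 15.3]
tcp_rot: [-0.0, 0.659, 0.752, -0.0]
wrist_force: [0.6, -0.2, 0.4]
opening: 0.7
grip_force: 0.0
```

```bash
python3 q.py;python3 p.py w7.png
```

```text
18.475 tcp clamp [ 58.0891905  -82.05663953] 15.272140969622757 F [ 0.61778908 -0.28464382] 0.44243714765221775 0.7169152404536048
far_jaw [(0.66, array([179.6,  62.1]), array([510.,  17.]))]
pad_face []
trigger_mid [(0.64, array([ 35.1, -89.3]), array([239., 280.])), (0.34, array([120.8,  51.8]), array([407.,  17.]))]
```

{"method": "drive_tool", "body": {"rows": [{"x":0,"y":-0.05,"z":0,"rx":0,"ry":0,"rz":0,"grip":1},{"x":0,"y":-0.05,"z":0,"rx":0,"ry":0,"rz":0,"grip":1},{"x":0,"y":-0.05,"z":0,"rx":0,"ry":0,"rz":0,"grip":1},{"x":0,"y":-0.06,"z":0,"rx":0,"ry":0,"rz":0,"grip":1},{"x":0,"y":0,"z":0,"rx":0,"ry":0,"rz":0,"grip":1},{"x":0,"y":0,"z":0,"rx":0,"ry":0,"rz":0,"grip":1}]}}

```text
time_s: 19.42
position: [475.2, 11.2, 16.2]
tcp_rot: [0.003, 0.659, 0.752, 0.002]
wrist_force: [12.4, -1.1, -2.7]
opening: 0.7
grip_force: 6.6
```

```bash
python3 q.py;python3 p.py w8.png
```

```text
19.425 tcp clamp [ 18.802135   -83.16522398] 16.23066306317824 F [12.13681773 -2.67649166] -2.726456635267756 0.7057096079886503
far_jaw [(0.91, array([175.8,  60.3]), array([549.,  33.]))]
pad_face [(0.83, array([158.3,  60.1]), array([515.,  30.]))]
trigger_mid [(0.68, array([  0.5, -89.8]), array([247., 279.])), (0.47, array([42.5, 49.9]), array([330.,  11.]))]
```

View pics/w8.png

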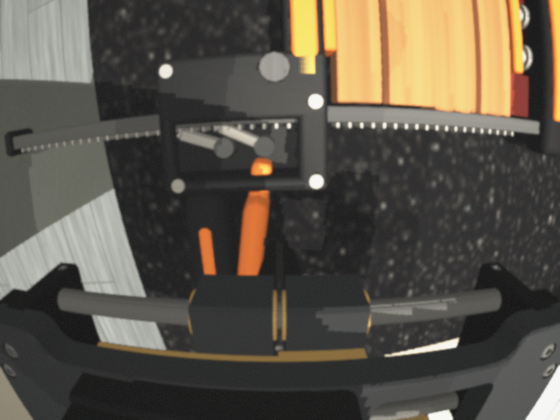

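{"method": "drive_tool", "body": {"rows": [{"x":0,"y":0.05,"z":0,"rx":0,"ry":0,"rz":0,"grip":1},{"x":0,"y":0.05,"z":0,"rx":0,"ry":0,"rz":0,"grip":1},{"x":0,"y":0.06,"z":0,"rx":0,"ry":0,"rz":0,"grip":1},{"x":0,"y":0.05,"z":0,"rx":0,"ry":0,"rz":0,"grip":1},{"x":0,"y":0,"z":0,"rx":0,"ry":0,"rz":0,"grip":1}]}}

```text
time_s: 20.25
position: [514.0, 17.5, 15.3]
tcp_rot: [-0.0, 0.659, 0.752, -0.0]
wrist_force: [0.1, 0.6, 0.3]
opening: 0.3
grip_force: 0.0
```

```bash
cat >> p.py <<'E'
for x in r.trace('half_b',n)[:2]:
    P=cloud(n,x['region'],d)[0]; P=P[abs(P[:,2]-22)<4]; P=(P[:,:2]-o)@R.T
    b=P[(P[:,1]>20)&(P[:,1]<45)]
    if len(b): print('half',round(x['score'],2),'x range',np.round(np.percentile(b[:,0],[1,99]),1),len(b))
E
python3 q.py;python3 p.py w9.png
```

```text
20.25 tcp clamp [ 58.06502799 -82.03409463] 15.26123992192947 F [0.18523677 0.62111966] 0.33277989558705007 0.3358317531186055
far_jaw []
pad_face [(0.61, array([157.3,  61.1]), array([464.,  15.]))]
trigger_mid [(0.69, array([ 33.7, -91.1]), array([237., 283.])), (0.49, array([12.6, -4. ]), array([188., 122.]))]
half 0.74 x range [101.6 155. ] 4214
```

View pics/w9.png

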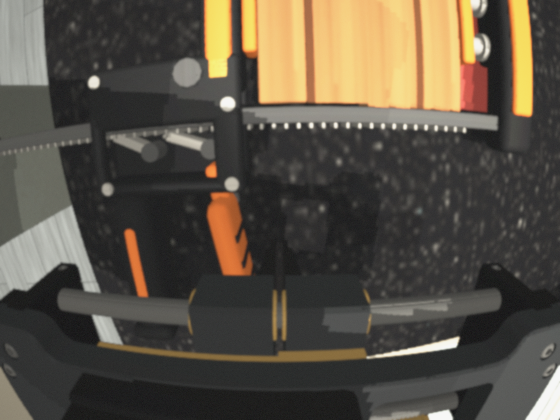

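```bash
cat > gap.py <<'E'
import cv2,numpy as np,sys
def runs(f,rows=(4,8,12,32,36,40,44),x0=455):
    im=cv2.imread(f); h=cv2.cvtColor(im,cv2.COLOR_BGR2HSV)
    out=[]
    for v in rows:
        m=(h[v,:,0]<26)&(h[v,:,0]>10)&(h[v,:,1]>150)&(h[v,:,2]>150); m=m.astype(int); m[:x0]=0
        e=np.diff(np.r_[0,m,0]); a=np.nonzero(e==1)[0]; b=np.nonzero(e==-1)[0]
        out.append((v,[(int(i),int(j)) for i,j in zip(a,b) if j-i>2]))
    return out
if __name__=='__main__':
    for f in sys.argv[1:]: print(f,*runs('pics/'+f),sep='\n ')
E
python3 gap.py w5.png w6.png w7.png w8.png w9.png
```

```text
w5.png
 (4, [(487, 497), (534, 551)])
 (8, [(487, 497), (535, 551)])
 (12, [(487, 497), (535, 552)])
 (32, [(488, 496), (497, 502), (537, 554)])
 (36, [(488, 502), (537, 554)])
 (40, [(488, 496), (498, 502), (537, 554)])
 (44, [(489, 496), (537, 555)])
w6.png
 (4, [(470, 483), (522, 540)])
 (8, [(471, 483), (522, 540)])
 (12, [(471, 484), (523, 540)])
 (32, [(473, 481), (484, 488), (525, 542)])
 (36, [(473, 481), (485, 488), (524, 543)])
 (40, [(473, 481), (525, 543)])
 (44, [(473, 481), (525, 543)])
w7.png
 (4, [(462, 474), (514, 533)])
 (8, [(462, 471), (472, 475), (515, 533)])
 (12, [(462, 471), (474, 477), (515, 534)])
 (32, [(464, 471), (476, 480), (516, 535)])
 (36, [(464, 472), (477, 480), (516, 536)])
 (40, [(464, 472), (517, 536)])
 (44, [(465, 472), (517, 536)])
w8.png
 (4, [(506, 520), (549, 560)])
 (8, [(507, 518), (550, 560)])
 (12, [(507, 518), (551, 560)])
 (32, [(509, 522), (552, 560)])
 (36, [(509, 523), (553, 560)])
 (40, [(509, 523), (553, 560)])
 (44, [(509, 523), (553, 560)])
w9.png
 (4, [(456, 469), (510, 528)])
 (8, [(457, 467), (509, 529)])
 (12, [(457, 465), (469, 472), (510, 529)])
 (32, [(458, 466), (471, 474), (512, 531)])
 (36, [(459, 466), (511, 531)])
 (40, [(459, 466), (513, 532)])
 (44, [(459, 466), (513, 532)])
```

```bash
cat > g2.py <<'E'
from h import *
from gap import runs
import sys
o=np.array([445.7,91.2]);a=.131;R=np.array([[np.cos(a),np.sin(a)],[-np.sin(a),np.cos(a)]])
def meas(f,dp=np.zeros(3),rows=(32,34,36,38,40)):
    # front and back x of pad (z 26), front x of jaw's orange top (z 40)
    S=[]
    for v,l in runs('pics/'+f,rows,450 if dp[0]==0 else 480):
        if len(l)<2: continue
        X=lambda u,z:(R@(at_z('wrist',u,v,z)+dp)[:2]-R@o)[0]
        S.append((X(l[0][0],26),X(l[-2][1],26),X(l[-1][0],40)))
    S=np.median(np.array(S),0); print(f,'pad front %.1f back %.1f jaw %.1f'%tuple(S),'jaw-front %.1f'%(S[2]-S[0]))
if __name__=='__main__':
    for f in ['w5.png','w6.png','w7.png','w9.png']: meas(f)
    meas('w8.png',np.array([475.2-514.0,11.2-17.5,.9]))
E
python3 g2.py
```

```text
w5.png pad front 174.0 back 184.6 jaw 201.2 jaw-front 27.3
w6.png pad front 163.0 back 173.8 jaw 191.0 jaw-front 28.0
w7.png pad front 156.9 back 168.0 jaw 184.0 jaw-front 27.1
w9.png pad front 153.5 back 158.2 jaw 180.8 jaw-front 27.2
w8.png pad front 150.9 back 162.7 jaw 176.5 jaw-front 25.5
```

{"method": "drive_tool", "body": {"rows": [{"x":0,"y":-0.05,"z":0,"rx":0,"ry":0,"rz":0,"grip":1},{"x":0,"y":-0.05,"z":0,"rx":0,"ry":0,"rz":0,"grip":1},{"x":0,"y":-0.04,"z":0,"rx":0,"ry":0,"rz":0,"grip":1},{"x":0,"y":0,"z":0,"rx":0,"ry":0,"rz":0,"grip":1}]}}

```text
time_s: 21.0
position: [486.7, 13.2, 15.8]
tcp_rot: [0.001, 0.659, 0.752, 0.001]
wrist_force: [6.6, -1.0, -2.6]
opening: 0.5
grip_force: 2.9
```

```bash
cat > p2.py <<'E'
import sys
from g2 import *
import subprocess
im,d=snap('wrist',sys.argv[1]); meas(sys.argv[1],np.array([1e-9,0,0]))
print([(v,l) for v,l in runs('pics/'+sys.argv[1],(32,36,40),450)])
for k,z in dict(far_jaw=40,pad_face=26,trigger_mid=30).items():
    print(k,[(round(l['score'],2),np.round(R@(at_z('wrist',*l['centre'],z)[:2]-o),1)) for l in r.place_of(k,'wrist')[:1]])
E
python3 q.py; python3 p2.py a1.png
```

```text
21.0 tcp clamp [ 30.4171258  -82.70099293] 15.837109186363142 F [ 6.41292397 -1.8127825 ] -2.569108137657386 0.46538080206005844
a1.png pad front 153.4 back 164.7 jaw 178.4 jaw-front 25.0
[(32, [(495, 510), (540, 557)]), (36, [(496, 510), (541, 557)]), (40, [(496, 510), (541, 557)])]
far_jaw [(0.69, array([171.3,  59.3]))]
pad_face [(0.79, array([158.8,  63. ]))]
trigger_mid [(0.86, array([ 14.5, -94. ]))]
```

{"method": "drive_tool", "body": {"rows": [{"x":0,"y":-0.03,"z":0,"rx":0,"ry":0,"rz":0,"grip":1},{"x":0,"y":0,"z":0,"rx":0,"ry":0,"rz":0,"grip":1}]}}

```text
time_s: 21.45
position: [481.8, 12.4, 15.9]
tcp_rot: [0.002, 0.659, 0.752, 0.001]
wrist_force: [9.8, -0.3, -4.9]
opening: 0.7
grip_force: 4.7
```

```bash
python3 q.py; python3 p2.py a2.png
```

```text
21.45 tcp clamp [ 25.49616976 -82.84530995] 15.923178057245226 F [ 9.68526712 -1.61082075] -4.949150937240367 0.6602285041134827
a2.png pad front 152.8 back 164.4 jaw 176.5 jaw-front 23.7
[(32, [(501, 515), (543, 559)]), (36, [(501, 515), (544, 560)]), (40, [(502, 516), (544, 560)])]
far_jaw [(0.61, array([169.2,  61. ]))]
pad_face [(0.62, array([156.3,  62.1]))]
trigger_mid [(0.81, array([  8. , -92.5]))]
```

{"method": "drive_tool", "body": {"rows": [{"x":0,"y":-0.025,"z":0,"rx":0,"ry":0,"rz":0,"grip":1},{"x":0,"y":-0.02,"z":0,"rx":0,"ry":0,"rz":0,"grip":1},{"x":0,"y":0,"z":0,"rx":0,"ry":0,"rz":0,"grip":1},{"x":0,"y":0,"z":0,"rx":0,"ry":0,"rz":0,"grip":1}]}}

```text
time_s: 22.15
position: [475.3, 11.3, 16.2]
tcp_rot: [0.004, 0.66, 0.752, 0.003]
wrist_force: [18.0, 2.5, -7.1]
opening: 0.4
grip_force: 8.6
```

```bash
python3 q.py; python3 p2.py a3.png
```

```text
22.15 tcp clamp [ 18.87259389 -83.10822051] 16.233033956042803 F [18.17594048  0.11267203] -7.05802062454446 0.3990822858430079
a3.png pad front 152.5 back 164.5 jaw 173.0 jaw-front 20.5
[(32, [(508, 522), (546, 560)]), (36, [(508, 522), (546, 560)]), (40, [(509, 522), (547, 560)])]
far_jaw [(0.78, array([169.4,  60.9]))]
pad_face [(0.78, array([154.3,  60.3]))]
trigger_mid [(0.63, array([  0.3, -89.7]))]
```

Run:
```python
from workcell import r
print(r.close_job())
```

```text
the job is handed in; nothing more can be done
None
```

I slid the loose half along the mat against the bar and closed the joint with four full squeezes. I handed in at about 22 s with the trigger held home; the wrist camera put the sprung pad about 6.8 mm in (half-way is 7 mm), and the glue bottle and mug were not touched.

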